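# Shift a second-hand racing shifter into third

### The job

Test the second-hand gear shifter on the counter by putting it into third: bring its lever out of the left-hand column to the crossbar of the H-shaped gate, push it across to the right, then push it forward until it is fully home in the front right slot, the one with the green sticker, without putting it into fourth (back right) on the way. Push the knob from outside with the fingertips, never taking the lever between the fingers, leave everything else on the counter where it is, and finish clear of the lever.

Things in the scene. Friction and masses are not known exactly. Their poses are not given: they have to be found in the camera images.
- shifter: gear shifter bolted to the counter: black housing 160 x 125 mm on a steel foot 210 x 150 mm, with an aluminium gate plate 116 x 104 mm on top, its upper face 125 mm above the counter. Origin at the centre of its underside; x points forward (away from the robot at yaw 0), y left, z up. The lever's pivot is on its z axis, 45 mm up. Its place and yaw vary.
- gate (a point): centre of the H-shaped opening at the plate's upper face, axes as the shifter's. Left column at y +15 mm, right at y -15 mm (centre lines), joined by a crossbar at x 0; columns run to x +-26 mm; slots 13.5 mm wide, inner corners rounded. First slot is front left, second back left, third front right (green 18 mm sticker just beyond its end), fourth back right.
- knob (a point): centre of the lever's black ball knob, 48 mm across with an aluminium cap on top, on a 10 mm steel shaft (22 mm collar right under the ball), 165 mm from the lever's pivot: 210 mm above the counter when upright. Its z runs up along the lever; its x and y follow the shifter's x and y as the lever leans.
- across (a joint): sideways lean of the lever (rad): 0 in the middle of the crossbar, about -0.20 in the left column, about +0.20 in the right (stops near +-0.22); positive leans right, to the shifter's -y. It starts in the left column. No spring: friction holds the lever where it is left; about 2 N at the knob moves it.
- fore_aft (a joint): forward lean of the lever (rad): 0 in the crossbar, positive forward (shifter's +x), slot ends near +-0.27. It starts anywhere from fully in first to fully in second. It can pass across only close to 0 (within about 0.05); the rounded corners then lead it to 0. No spring: friction holds it, about 2 N at the knob moves it.
- spare_knob: loose red plastic gear knob standing on its neck, 46 mm across, 58 mm tall; origin at the centre of its underside. Leave alone.
- handset: loose grey cordless telephone handset lying on its back, 155 x 48 x 26 mm, long side along its x; origin at the centre of its underside. Leave alone.
- screwdriver: loose screwdriver lying on the counter along its own x axis, between the robot and the shifter. Leave alone.
- mug: loose blue mug, 80 mm across, 90 mm tall, handle towards its +y; origin at the centre of its underside. Leave alone.
- tape_roll: loose roll of amber tape lying flat, 90 mm across, 24 mm high; origin at the centre of its underside. Leave alone.
- kettle: loose white electric kettle, 156 mm across, 196 mm tall, handle towards its +x; origin at the centre of its underside. Leave alone.
- screw_tray: loose blue tray for screws, 120 x 85 mm, 35 mm high; origin at the centre of its underside. Leave alone.

How it is judged:
By the outcome, as a careful person would: the job done as asked, in the order asked, and still so for the second after the job is handed in, with the robot touching nothing.
It also fails if it takes over 45 s, if anything falls off the work surface, if the arm or the gripper's body presses on something with over 40 N, if the wrist force passes 120 N, or if a joint passes its speed limit or range.

### The arm

A 6-joint arm with a two-finger parallel gripper is mounted at the origin on the work surface. World frame = base frame: x ahead of the robot, y to its left, z up, the work surface at z = 0. Lengths are in m, angles in rad, forces in N, time in s.
With the tool pointing down it reaches from about 0.325 to 0.85 m from the base axis. Payload 15.5 kg.
Tool frame: the origin (TCP) lies where the fingers leave the gripper's body, on its centre line; the fingertips stand 78 mm ahead of it and the grasp point (between the pads) lies 60 mm ahead of it; z points along the fingers, y is the line along which they close (so a half turn about z gives the same grasp; the last joint's range is limited). The gripper opens to 91 mm and grips with 3 to 60 N. Pads are 32 mm wide; open, the fingers measure 118 mm over their backs; the gripper's body (76 mm by 178 mm) begins 60 mm behind the grasp point.
Start: joints at [-1.401, 0.494, 1.345, -0, 1.302, -0.096], TCP at [0.164, -0.603, 0.292] pointing down, gripper open.
Joint ranges: [-2.91, 2.91], [-0.82, 2.16], [0.22, 2.67], [-1.22, 4.37], [0.12, 2.79], [-3.08, 3.08]. Speed limits (rad/s): [1.89, 1.89, 2.57, 3.01, 3.01, 3.01].

### API

Orientations are given as [roll, pitch, yaw] about the fixed x, y, z axes, in that order (R = Rz(yaw) Ry(pitch) Rx(roll)).
In Python, from plant import bot gives the robot as it stands.
- The arm moves only by the shell command python3 -m jog 'ROWS'. ROWS is text: rows parted by semicolons, each of 7 numbers parted by spaces: the shift along the world's x, y, z normalised to -1 to 1, where 1 is 0.15 m, then the turn, a rotation vector about the world's x, y, z normalised to -1 to 1, where 1 is 360 degrees, then the gripper's target within -1 to 1 (fully open at 1, half-way at 0, shut at -1). In form: tx ty tz rx ry rz hand; .... A call has 1 to 8 rows; each row is the pose to reach, as a shift and turn from the pose commanded when the call began, turning the shorter way round; what a row does not reach only later rows make up. A row lasts 1/8 s, in which the tool goes at most 62.5 mm and 10.7 degrees, less where a joint would pass 70% of its speed; a pose out of reach is approached as far as the arm can. A call with a number of a shift or a turn outside -1 to 1 is refused whole. A call with a gripper value outside its range is refused whole. The fingers move at their own pace and stop on an object; the grip force is fixed at half the most. Time passes only in rows, so rows that repeat a pose let the fingers close. It gives the time, the measured TCP pose, the force, the opening and the grip force at its end, in the units of the state.
- bot.get_obs(): the state, without advancing time (a new reading comes with each control period).
- bot.read_camera(name): name is "side" or "top" or "wrist"; returns a dict with "frame" (480x640x3 uint8, red, green, blue), "range_z" (480x640 float32, m along the optical axis (not along the pixel's ray), 0 where there is no reading), "vfov" (degrees; the focal length in pixels is half the picture's height over the tangent of half this angle, whatever the lens; pixels are square), "cx", "cy" (the principal point, pixels), "rvec" (rotation vector, rad) and "tvec" (3), from world to camera coordinates, as OpenCV has them; the wrist camera has in their place "tool_from_camera" (4x4, takes a point from camera to tool coordinates, whose origin is the TCP and whose axes are the flange's). Camera axes: x right, y down, z forward; pixel columns grow to the right and rows downward; lengths in m; the calibration is good to about 2 mm. A picture is of the moment at which its call begins: read the wrist's pose just before it.
- bot.finish_job(): hands the job in; it is judged then, once.
Trained networks look in the newest picture that a camera, given by its name, has taken for a name from the list of things; names that differ only in an ending like _2 or _b are one class to them, and where a whole thing is asked for, a point or a joint stands for the part that bears it (a point fixed in the world has none). Each returns a list of dicts, best first, with "p" (0 to 1); they miss things now and then, are a little off and sometimes report something else, mostly with a low value. They report only what shows in the picture. A call takes as long as a camera call.
- bot.search_frame(label, camera): "location" ([x, y, z] in m, in world coordinates, good to about 4 mm: the middle of the surface that is visible of it).
- bot.masks_of(label, camera): "pixels" (480x640 bool, what is visible of it).
- bot.spot_point(label, camera): "location" ([x, y, z] in m, in world coordinates, good to about 4 mm: a listed point, or the origin of a listed thing).
The state is a dict: "time": time; "joint_positions": joint angles; "joint_velocities": joint speeds; "tau": joint torques, N m; "tcp_pos": TCP position; "tool_rot": TCP orientation; "wrist_force": force on the tool from outside, world axes, zero at the start; "ft_torque": the same for the moment, N m; "width": finger opening in m; "grasp_force": force on a finger pad.
Only numpy, scipy, OpenCV 4.12 (cv2) and the standard library are available. Lean on these libraries where they do the work, as an engineer would, in place of code of your own. Each camera call takes 0.05 s, during which the arm holds its last target. There are 200 camera calls.

## Working session

There is one attempt and no reset: what is moved stays moved. The work goes in short steps, Python scripts to look and compute and a shell command to move; the robot and the scene stay as the last step left them, time stands still between calls to the robot, and variables do not carry over. Pictures are saved under pics/ and viewed, at most 10 in all, crops included, and the job is handed in when it is done.

```bash
mkdir -p pics
cat > h.py <<'E'
import numpy as np, cv2
from plant import bot
def snap(c,name=None):
    r=bot.read_camera(c)
    if name: cv2.imwrite('pics/'+name,r['frame'][:,:,::-1])
    return r
E
python3 - <<'E'
from h import *
o=bot.get_obs(); print(o['time'],o['tcp_pos'],o['tool_rot'],o['width'])
for c in ('top','side'):
    snap(c,c+'1.png')
    for l in ('gate','knob','shifter','spare_knob','handset','screwdriver','mug','tape_roll','kettle','screw_tray'):
        for d in bot.spot_point(l,c)[:2]: print(c,l,np.round(d['location'],3),round(d['p'],2))
E
```

```text
0.0 [ 0.16411211 -0.6027681   0.29162018] [-3.14034308e+00 -1.10126003e-04  2.65767556e-01] 0.09101564137911415
top gate [ 0.548 -0.058  0.125] 0.78
top knob [ 0.501 -0.036  0.199] 0.71
top shifter [ 0.546 -0.058  0.002] 0.76
top spare_knob [0.499 0.119 0.001] 0.74
top handset [ 0.557 -0.225 -0.004] 0.61
top screwdriver [ 0.38  -0.091 -0.003] 0.72
top mug [0.566 0.43  0.001] 0.62
top tape_roll [0.378 0.445 0.   ] 0.98
top kettle [ 0.579 -0.49  -0.001] 0.85
top screw_tray [ 0.411 -0.445  0.002] 0.69
side gate [ 0.542 -0.054  0.127] 0.79
side knob [ 0.498 -0.034  0.202] 0.95
side shifter [ 0.545 -0.059 -0.004] 0.64
side spare_knob [0.497 0.12  0.004] 0.88
side handset [ 0.552 -0.222 -0.003] 0.6
side screwdriver [ 0.381 -0.092 -0.   ] 0.69
side mug [0.572 0.433 0.002] 0.76
side tape_roll [ 0.382  0.442 -0.001] 0.56
side kettle [ 0.586 -0.49  -0.005] 0.64
side screw_tray [0.571 0.43  0.001] 0.22
side screw_tray [0.385 0.442 0.   ] 0.17
```

```bash
ls -la pics
```

```text
total 928
drwxr-xr-x 2 agent agent   4096 Dec  1 16:16 .
drwxr-xr-x 3 agent agent   4096 Dec  1 16:16 ..
-rw-r--r-- 1 agent agent 474604 Dec  1 16:16 side1.png
-rw-r--r-- 1 agent agent 464571 Dec  1 16:16 top1.png
```

View pics/top1.png

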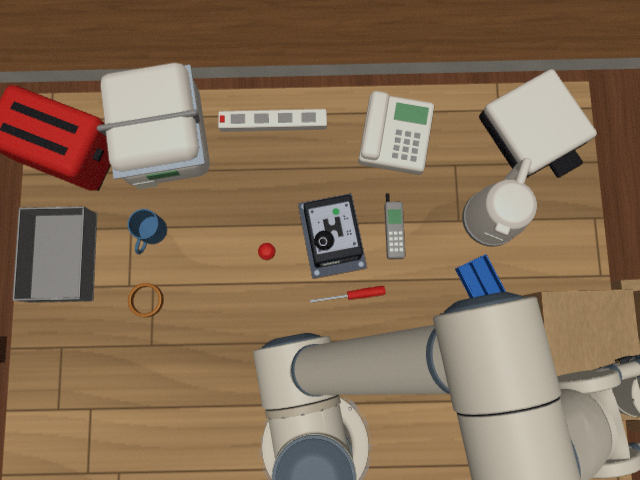

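View pics/side1.png

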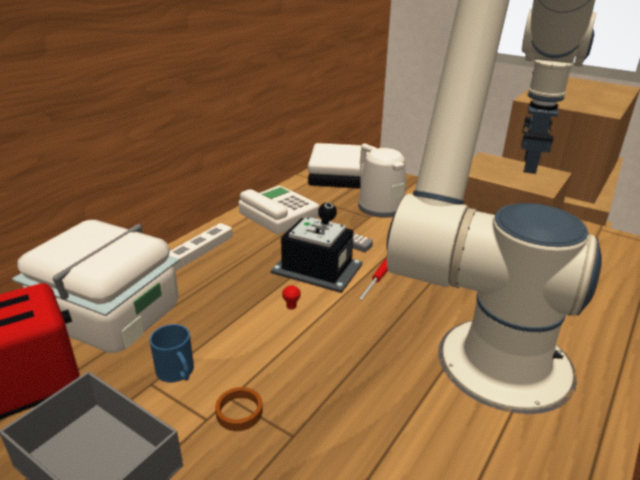

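Run:
```python
from h import *
# yaw: plate points at z~0.125 from top depth; foot points; handle mask rect
r=bot.read_camera('top'); d=r['range_z']; f=240/np.tan(np.radians(r['vfov']/2))
R,_=cv2.Rodrigues(np.array(r['rvec'],float)); t=np.array(r['tvec'],float).ravel()
v,u=np.mgrid[:480,:640]; P=np.stack([(u-r['cx'])*d/f,(v-r['cy'])*d/f,d],-1)
W=(P-t)@R; ok=d>0
m=bot.masks_of('shifter','top'); print(m[0]['p'],m[0]['pixels'].sum())
near=ok&(np.hypot(W[...,0]-.546,W[...,1]+.058)<.15)
for lo,hi in((.118,.132),(.004,.03)):
    s=near&(W[...,2]>lo)&(W[...,2]<hi)
    if lo<.01: s&=m[0]['pixels']
    print(lo,s.sum(),cv2.minAreaRect(W[s][:,:2].astype(np.float32)*1000))
# sticker (green)
hsv=cv2.cvtColor(r['frame'],cv2.COLOR_RGB2HSV); g=near&(hsv[...,0]>40)&(hsv[...,0]<85)&(hsv[...,1]>100)&(hsv[...,2]>60)
print('green',g.sum(),np.median(W[g],0) if g.any() else None)
s=near&(W[...,2]>.18); print('knob',s.sum(),W[s].min(0),W[s].max(0)); 
q=W[s];q=q[q[:,2]>.17]
A=np.c_[2*q,np.ones(len(q))];x=np.linalg.lstsq(A,(q**2).sum(1),rcond=None)[0];print('sphere',x[:3],np.sqrt(x[3]+x[:3]@x[:3]))
print(R,t)
```

```text
0.49 334
0.118 1605 ((537.0899658203125, -56.672027587890625), (157.37814331054688, 119.8988037109375), 9.001128196716309)
0.004 0 ((0.0, 0.0), (0.0, 0.0), 0.0)
green 30 [ 0.5809056  -0.06452549  0.12721766]
knob 318 [ 0.47169863 -0.05424819  0.20043796] [ 0.51718641 -0.00926651  0.23212578]
sphere [ 0.49520888 -0.03253451  0.20576665] 0.021940130955542397
[[-0.02197535 -0.99974415 -0.00535952]
 [-0.98501552  0.02256822 -0.17098277]
 [ 0.17105998  0.0015218  -0.98525944]] [-0.00299541  0.53755308  1.48248697]
```

The top view shows the shifter at about (332,235), turned slightly left. The knob is at (322,241), back left of the gate, so the lever is fully in second. The green sticker is at (336,212). The side view shows the same layout, with the red spare knob at (291,295), the screwdriver at (375,275), and nothing else near the shifter. The fitted housing rectangle gives a yaw of about 9°.

Next I move in behind the knob with the gripper closed.

```bash
python3 -m jog '0.19 0.33 0.05 0 0 -0.006 -1; 0.38 0.66 0.1 0 0 -0.012 -1; 0.58 1 0.2 0 0 -0.0173 -1; 0.58 1 0.2 0 0 -0.0173 -1' && python3 -m jog '0.19 0.33 0 0 0 0 -1; 0.38 0.66 0 0 0 0 -1; 0.58 1 0 0 0 0 -1; 0.58 1 0 0 0 0 -1' && python3 -m jog '0.19 0.33 0 0 0 0 -1; 0.38 0.66 0 0 0 0 -1; 0.5 1 0 0 0 0 -1; 0.5 1 0 0 0 0 -1' && python3 -m jog '0 0.35 0 0 0 0 -1; 0 0.7 0 0 0 0 -1; 0 0.7 0 0 0 0 -1'
python3 - <<'E'
from h import *
from scipy.spatial.transform import Rotation as Ro
o=bot.get_obs(); r=snap('wrist','w1.png'); print(o['time'],o['tcp_pos'],o['tool_rot'],o['width'])
T=np.eye(4);T[:3,:3]=Ro.from_euler('xyz',o['tool_rot']).as_matrix();T[:3,3]=o['tcp_pos'];T=T@np.array(r['tool_from_camera'])
print(T.round(3))
for l in('gate','knob','shifter'):
    for d in bot.spot_point(l,'wrist')[:2]: print(l,np.round(d['location'],3),round(d['p'],2))
E
```

```text
time: 1.7
tcp_pos: [0.2528, -0.4504, 0.3235]
tool_rot: [3.141, -0.001, 0.16]
wrist_force: [-0.6, -0.7, 0.6]
width: 0.0542
grasp_force: 0.0
time: 2.2
tcp_pos: [0.3394, -0.3007, 0.3222]
tool_rot: [-3.141, -0.0, 0.161]
wrist_force: [-0.1, -1.3, -0.4]
width: 0.0141
grasp_force: 0.0
time: 2.7
tcp_pos: [0.4141, -0.1514, 0.3222]
tool_rot: [-3.141, -0.0, 0.161]
wrist_force: [-0.2, -0.5, 0.6]
width: 0.0007
grasp_force: 0.0
time: 3.08
tcp_pos: [0.4132, -0.047, 0.3222]
tool_rot: [-3.142, 0.0, 0.16]
wrist_force: [1.0, -1.2, -0.3]
width: 0.0004
grasp_force: 0.0
3.075 [ 0.41316163 -0.04696345  0.32222312] [-3.14152025e+00  3.68401898e-05  1.59711736e-01] 0.00039822544177653066
[[ 0.159 -0.951 -0.266  0.489]
 [-0.987 -0.153 -0.042 -0.036]
 [-0.001  0.269 -0.963  0.415]
 [ 0.     0.     0.     1.   ]]
gate [ 0.547 -0.057  0.124] 0.69
knob [ 0.497 -0.032  0.202] 0.88
shifter [ 0.536 -0.057  0.002] 0.81
```

View pics/w1.png

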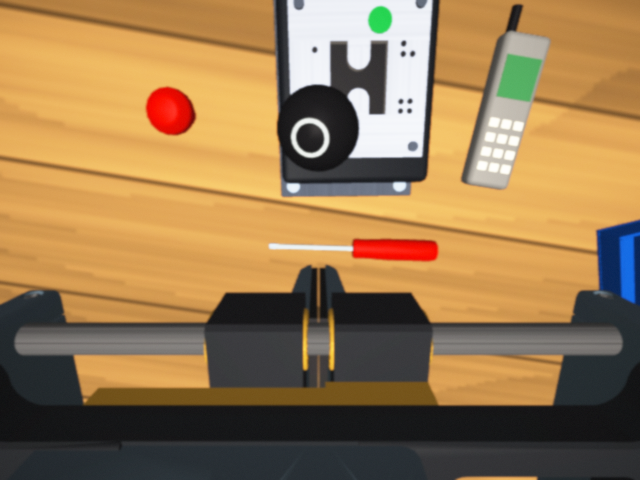

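The wrist view shows the H from (330,41) to (386,115), the sticker at (380,20), the knob at (318,128) and the closed fingertips at (318,270). I'll project the gate corners onto the plate plane.

Run:
```python
from h import *
from scipy.spatial.transform import Rotation as Ro
o=bot.get_obs(); r=bot.read_camera('wrist')
T=np.eye(4);T[:3,:3]=Ro.from_euler('xyz',o['tool_rot']).as_matrix();T[:3,3]=o['tcp_pos'];T=T@np.array(r['tool_from_camera'])
f=240/np.tan(np.radians(r['vfov']/2))
def pr(u,v,z=.125):
    d=T[:3,:3]@np.array([(u-r['cx'])/f,(v-r['cy'])/f,1]); return T[:3,3]+d*(z-T[2,3])/d[2]
# dark H right column mask
g=cv2.cvtColor(r['frame'],cv2.COLOR_RGB2GRAY)
H=(g<110); H[:36]=0;H[118:]=0;H[:,:326]=0;H[:,:]&=True; H[:,392:]=0; H[80:,:360]=0
vs,us=np.nonzero(H[:, :]); P=np.array([pr(u,v)[:2] for u,v in zip(us,vs)])
S=np.array([pr(u,v)[:2] for u,v in zip(us,vs) if u>=366]); print('rightcol rect',cv2.minAreaRect(S.astype(np.float32)*1000))
fr=np.array([pr(u,v)[:2] for u,v in zip(us,vs) if v<48]); print('front mean',fr.mean(0))
print('corners',[pr(*c)[:2].round(4) for c in((330,41),(386,41),(386,115),(369,115))],'sticker',pr(380,20))
d=r['range_z'];v,u=np.mgrid[:480,:640]; W=np.stack([(u-r['cx'])*d/f,(v-r['cy'])*d/f,d],-1)@T[:3,:3].T+T[:3,3]
s=(d>0)&(W[...,2]>.195)&(np.hypot(W[...,0]-.497,W[...,1]+.033)<.035); q=W[s]
x=np.linalg.lstsq(np.c_[2*q,np.ones(len(q))],(q**2).sum(1),rcond=None)[0];print('knob',x[:3],np.sqrt(x[3]+x[:3]@x[:3]))
```

```text
rightcol rect ((545.2647094726562, -72.42285919189453), (49.68808364868164, 11.32573413848877), 11.027997016906738)
front mean [ 0.5655367  -0.05357874]
corners [array([ 0.5651, -0.0356]), array([ 0.5716, -0.0766]), array([ 0.5209, -0.0873]), array([ 0.5189, -0.0742])] sticker [ 0.58433239 -0.06946617  0.125     ]
knob [ 0.49833452 -0.03394084  0.20304362] 0.023497105230121648
```

```bash
python3 -m jog '0.08 0.006 -0.18 0 0 0.003 -1; 0.17 0.013 -0.37 0 0 0.0035 -1; 0.17 0.013 -0.37 0 0 0.0035 -1' && python3 -m jog '0.08 0.016 0 0 0 0 -1; 0.15 0.03 0 0 0 0 -1; 0.2 0.04 0 0 0 0 -1; 0.25 0.05 0 0 0 0 -1; 0.3 0.06 0 0 0 0 -1; 0.35 0.07 0 0 0 0 -1; 0.35 0.07 0 0 0 0 -1'
cat >> h.py <<'E'
from scipy.spatial.transform import Rotation as Ro
G=np.array([.5426,-.0577]); F=np.array([.983,.182]); L=np.array([-.182,.983])
def rel(p): p=np.array(p)[:2]-G; return np.round([p@F*1000,p@L*1000],1)
def knob(name=None):
    o=bot.get_obs(); r=snap('wrist',name)
    T=np.eye(4);T[:3,:3]=Ro.from_euler('xyz',o['tool_rot']).as_matrix();T[:3,3]=o['tcp_pos'];T=T@np.array(r['tool_from_camera'])
    f=240/np.tan(np.radians(r['vfov']/2))
    for m in bot.masks_of('knob','wrist')[:1]:
        d=r['range_z'];v,u=np.mgrid[:480,:640]; W=np.stack([(u-r['cx'])*d/f,(v-r['cy'])*d/f,d],-1)@T[:3,:3].T+T[:3,3]
        q=W[(d>0)&m['pixels']&(W[...,2]>.195)]
        x=np.linalg.lstsq(np.c_[2*q,np.ones(len(q))],(q**2).sum(1),rcond=None)[0]; print('fit',x[:3].round(4),np.sqrt(x[3]+x[:3]@x[:3]).round(4),rel(x),'p',m['p'])
    for d in bot.spot_point('knob','wrist')[:1]: print('net',np.round(d['location'],3),rel(d['location']),d['p'])
    o=bot.get_obs(); print('t',o['time'],'tcp',o['tcp_pos'].round(4) if hasattr(o['tcp_pos'],'round') else o['tcp_pos'],rel(o['tcp_pos']),'F',np.round(o['wrist_force'],1))
E
python3 -c "
from h import *
knob('w2.png')"
```

```text
time: 3.7
tcp_pos: [0.4385, -0.047, 0.2654]
tool_rot: [-3.14, 0.003, 0.178]
wrist_force: [-1.0, -0.0, -0.8]
width: 0.0005
grasp_force: 0.0
time: 4.58
tcp_pos: [0.4917, -0.0355, 0.2666]
tool_rot: [3.142, -0.0, 0.179]
wrist_force: [-1.2, 0.1, -0.3]
width: 0.0005
grasp_force: 0.3
fit [ 0.5322 -0.0271  0.2078] 0.0235 [-4.6 31.9] p 0.63
net [ 0.53  -0.028  0.209] [-7.3 32. ] 0.57
t 4.725 tcp [ 0.4912 -0.0356  0.2667] [-46.5  31.1] F [-0.2 -0.5 -0.1]
```

View pics/w2.png

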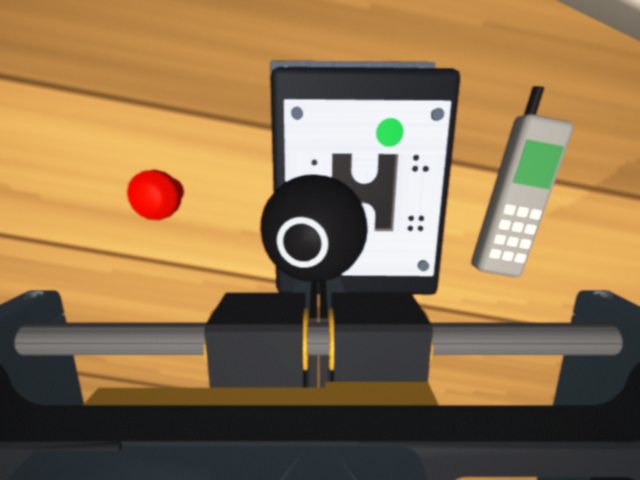

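The wrist view shows the knob at (315,228), pushed ahead of the fingertips. The H runs from (333,153) to (393,231). The knob is about 4.6 mm short of the crossbar, so I push on and recheck the gate centre.

```bash
python3 - <<'E'
from h import *
o=bot.get_obs(); r=bot.read_camera('wrist')
T=np.eye(4);T[:3,:3]=Ro.from_euler('xyz',o['tool_rot']).as_matrix();T[:3,3]=o['tcp_pos'];T=T@np.array(r['tool_from_camera'])
f=240/np.tan(np.radians(r['vfov']/2))
for c in((333,153),(398,153),(393,231),(373,231),(375,153)):
    d=T[:3,:3]@np.array([(c[0]-r['cx'])/f,(c[1]-r['cy'])/f,1]); print(c,rel(T[:3,3]+d*(.125-T[2,3])/d[2]))
E
python3 -m jog '0.015 0.003 0 0 0 0 -1; 0.03 0.006 0 0 0 0 -1; 0.03 0.006 0 0 0 0 -1'
python3 -c "
from h import *
knob()"
```

```text
(333, 153) [25.9 20.3]
(398, 153) [ 25.7 -22. ]
(393, 231) [-26.4 -21.5]
(373, 231) [-26.3  -7.7]
(375, 153) [25.8 -7. ]
time: 5.15
tcp_pos: [0.4958, -0.0347, 0.2667]
tool_rot: [3.142, 0.0, 0.179]
wrist_force: [-1.3, -0.0, 1.8]
width: 0.0005
grasp_force: 0.9
fit [ 0.5356 -0.0265  0.2078] 0.0235 [-1.2 31.9] p 0.58
net [ 0.536 -0.025  0.21 ] [-0.4 33.5] 0.62
t 5.3 tcp [ 0.4956 -0.0347  0.2667] [-42.   31.2] F [-1.8  0.3  2. ]
```

```bash
python3 -m jog '0.01 0.002 0 0 0 0 -1; 0.01 0.002 0 0 0 0 -1; -0.07 -0.014 0 0 0 0 -1; -0.164 -0.03 0 0 0 0 -1; -0.2 0.16 0 0 0 0 -1; -0.233 0.343 0 0 0 0 -1; -0.02 0.38 0 0 0 0 -1; 0.193 0.422 0 0 0 0 -1' && python3 -m jog '0 0 0 0 0 0 -1; 0.018 -0.1 0 0 0 0 -1'
python3 -c "
from h import *
knob()"
```

```text
time: 6.3
tcp_pos: [0.5245, 0.0288, 0.267]
tool_rot: [3.141, -0.0, 0.179]
wrist_force: [0.0, -0.8, 0.3]
width: 0.0005
grasp_force: 0.0
time: 6.55
tcp_pos: [0.526, 0.0134, 0.2666]
tool_rot: [-3.141, 0.001, 0.18]
wrist_force: [-0.5, 0.2, -0.2]
width: 0.0001
grasp_force: 0.0
net [ 0.534 -0.025  0.21 ] [-2.5 33.6] 0.56
t 6.7 tcp [0.5266 0.0125 0.2668] [-3.  71.9] F [-0.1 -0.   0.2]
```

```bash
python3 -m jog '0.03 -0.06 0 0 0 0 -1; 0.04 -0.11 0 0 0 0 -1; 0.05 -0.15 0 0 0 0 -1; 0.056 -0.19 0 0 0 0 -1; 0.064 -0.23 0 0 0 0 -1; 0.064 -0.23 0 0 0 0 -1'
python3 -c "
from h import *
knob()"
```

```text
time: 7.45
tcp_pos: [0.537, -0.0214, 0.2667]
tool_rot: [3.141, 0.0, 0.179]
wrist_force: [0.1, 0.7, 0.5]
width: 0.0006
grasp_force: 0.0
fit [ 0.5536 -0.054   0.2232] 0.0155 [11.5  1.6] p 0.95
t 7.6 tcp [ 0.5369 -0.0209  0.2667] [ 1.1 37.2] F [-0.1 -1.   1. ]
```

```bash
python3 -m jog '0.01 -0.05 0 0 0 0 -1; 0.02 -0.1 0 0 0 0 -1; 0.03 -0.15 0 0 0 0 -1; 0.036 -0.19 0 0 0 0 -1; 0.04 -0.21 0 0 0 0 -1; 0.04 -0.21 0 0 0 0 -1'
python3 -c "
from h import *
knob()
for d in bot.spot_point('knob','top')[:0]: pass
bot.read_camera('top'); print([(rel(d['location']),d['location'],d['p']) for d in bot.spot_point('knob','top')])
bot.read_camera('side'); print([(rel(d['location']),d['location'],d['p']) for d in bot.spot_point('knob','side')])"
```

```text
time: 8.35
tcp_pos: [0.543, -0.0527, 0.2667]
tool_rot: [3.141, -0.0, 0.179]
wrist_force: [0.1, 0.4, -0.5]
width: 0.0004
grasp_force: 0.0
fit [ 0.5626 -0.0825  0.227 ] 0.0183 [ 15.1 -28. ] p 0.59
t 8.5 tcp [ 0.5429 -0.0523  0.2667] [1.3 5.2] F [-0.6 -0.4  0.5]
[(array([  3.6, -31.5]), [0.5519, -0.088, 0.2052], 0.44)]
[]
```

```bash
python3 -m jog '-0.015 0.08 0 0 0 0 -1; -0.03 0.164 0 0 0 0 -1; -0.26 0.12 0 0 0 0 -1; -0.489 0.079 0 0 0 0 -1; -0.489 0.079 0 0 0 0 -1; -0.45 -0.12 0 0 0 0 -1; -0.414 -0.327 0 0 0 0 -1; -0.414 -0.327 0 0 0 0 -1'
python3 -c "
from h import *
knob('w3.png')"
```

```text
time: 9.75
tcp_pos: [0.4819, -0.1025, 0.2668]
tool_rot: [3.141, -0.001, 0.178]
wrist_force: [-0.2, 0.2, -1.1]
width: 0.0004
grasp_force: 0.0
fit [ 0.5477 -0.0884  0.2081] 0.0235 [ -0.6 -31.1] p 0.68
net [ 0.545 -0.088  0.209] [ -3.1 -30.4] 0.85
t 9.9 tcp [ 0.4809 -0.1006  0.2667] [-68.4 -31. ] F [0.4 0.8 0.3]
```

View pics/w3.png

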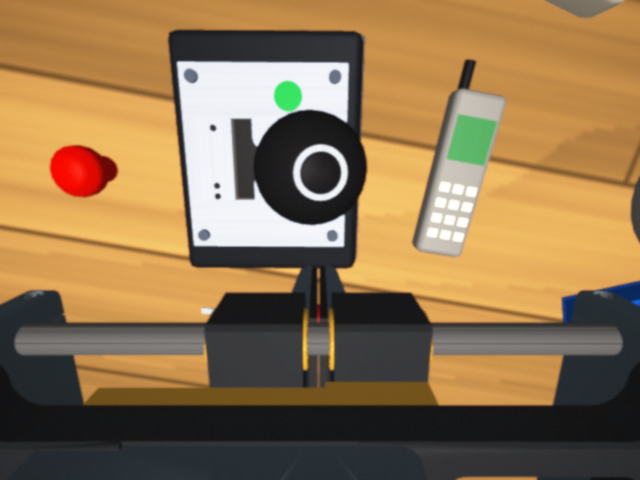

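The wrist view shows the knob at (312,167) over the right column on the crossbar line. The left column at (243,160) is empty, and the fingertips are directly behind the knob. I push forward.

```bash
python3 -m jog '0.08 0.015 0 0 0 0 -1; 0.15 0.028 0 0 0 0 -1; 0.2 0.037 0 0 0 0 -1; 0.25 0.046 0 0 0 0 -1; 0.3 0.056 0 0 0 0 -1; 0.35 0.065 0 0 0 0 -1; 0.4 0.074 0 0 0 0 -1; 0.4 0.074 0 0 0 0 -1' && python3 -m jog '0.013 0.0025 0 0 0 0 -1; 0.027 0.005 0 0 0 0 -1; 0.027 0.005 0 0 0 0 -1' 
python3 -c "
from h import *
knob()"
```

```text
time: 10.9
tcp_pos: [0.5413, -0.0903, 0.2666]
tool_rot: [-3.142, -0.0, 0.179]
wrist_force: [0.6, -0.0, 0.7]
width: 0.0007
grasp_force: 0.1
time: 11.28
tcp_pos: [0.5449, -0.0896, 0.2667]
tool_rot: [-3.141, 0.0, 0.179]
wrist_force: [-0.7, -0.3, -0.1]
width: 0.0007
grasp_force: 0.6
fit [ 0.5847 -0.0812  0.2039] 0.0235 [ 37.1 -30.7] p 0.71
net [ 0.582 -0.082  0.204] [ 34.8 -30.8] 0.62
t 11.425 tcp [ 0.5448 -0.0896  0.2667] [ -3.7 -31.8] F [-2.   0.5 -0.2]
```

Knob at 37 mm; about 43 mm is expected at the stop. I continue in small steps and watch the force.

```bash
python3 -m jog '0.013 0.0025 0 0 0 0 -1; 0.027 0.005 0 0 0 0 -1; 0.027 0.005 0 0 0 0 -1' && python3 -m jog '0.01 0.002 0 0 0 0 -1; 0.01 0.002 0 0 0 0 -1' && python3 -m jog '0.01 0.002 0 0 0 0 -1; 0.01 0.002 0 0 0 0 -1'
python3 -c "
from h import *
knob()"
```

```text
time: 11.8
tcp_pos: [0.5489, -0.0888, 0.2666]
tool_rot: [-3.142, 0.0, 0.179]
wrist_force: [-2.5, 0.1, -0.6]
width: 0.0006
grasp_force: 1.2
time: 12.05
tcp_pos: [0.55, -0.0886, 0.2665]
tool_rot: [-3.141, 0.001, 0.179]
wrist_force: [-6.4, -1.5, -0.3]
width: 0.0005
grasp_force: 2.9
time: 12.3
tcp_pos: [0.5509, -0.0884, 0.2664]
tool_rot: [-3.141, 0.003, 0.179]
wrist_force: [-10.2, -3.6, 1.6]
width: 0.0004
grasp_force: 5.1
fit [ 0.5902 -0.0799  0.2026] 0.0235 [ 42.7 -30.5] p 0.94
net [ 0.59  -0.082  0.203] [ 42.2 -32.1] 0.74
t 12.45 tcp [ 0.5508 -0.0884  0.2664] [  2.5 -31.7] F [-9.7 -3.2  1. ]
```

```bash
python3 -m jog '0.01 0.002 0 0 0 0 -1; 0.02 0.004 0 0 0 0 -1; 0.02 0.004 0 0 0 0 -1' && python3 -m jog '-0.05 -0.01 0 0 0 0 -1; -0.2 -0.037 0 0 0 0 -1; -0.4 -0.074 0 0 0 0 -1; -0.4 -0.074 0.15 0 0 0 -1; -0.4 -0.074 0.3 0 0 0 -1; -0.4 -0.074 0.3 0 0 0 -1'
python3 -c "
from h import *
knob('w4.png')"
```

```text
time: 12.82
tcp_pos: [0.5524, -0.088, 0.2662]
tool_rot: [-3.141, 0.006, 0.179]
wrist_force: [-20.3, -7.9, 6.5]
width: 0.0004
grasp_force: 10.6
time: 13.58
tcp_pos: [0.4959, -0.099, 0.3133]
tool_rot: [3.14, -0.004, 0.179]
wrist_force: [-0.0, -0.1, -0.4]
width: 0.0003
grasp_force: 0.0
fit [ 0.5908 -0.0798  0.2024] 0.0235 [ 43.4 -30.5] p 0.89
net [ 0.588 -0.08   0.207] [ 40.5 -30.7] 0.94
t 13.725 tcp [ 0.4948 -0.0987  0.3111] [-54.4 -31.6] F [-0.3  0.5 -0.2]
```

View pics/w4.png

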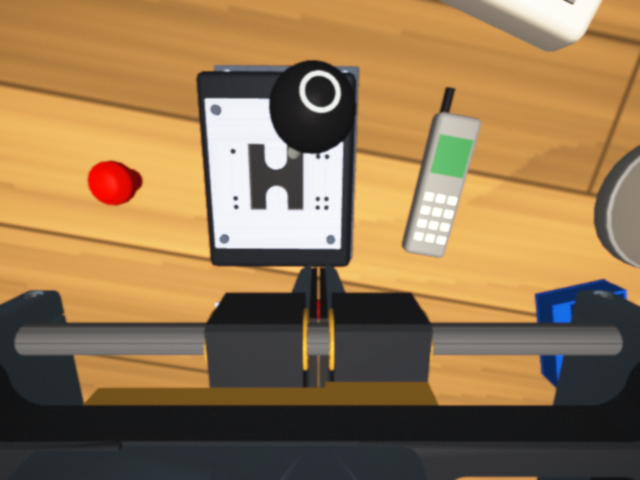

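The wrist view shows the knob at (313,106), leaning forward at the end of the front right slot. The shaft is at (293,153), the crossbar and other slots are empty, and the gripper is clear. The knob measures 43.4 mm forward and 30.5 mm right of centre, so it is against the stop.

```bash
python3 -c "
from h import *
print(bot.finish_job())"
```

```text
the job is handed in; nothing more can be done
None
```

The shifter is in third: the lever went from second to the crossbar, across to the right, then forward to its stop without entering fourth, only the knob was pushed, and the gripper finished clear; the job is handed in at about 14 s.

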